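# Set up the swing clamp and rack its spacer rings

### The job

Put the clamp set back together on the bench: lower the big steel spacer ring over the thick post and the small ring over the thin post, each flat on its base. Lay the swing bar along the pivot block, between the block's two low cheeks, with the bar's hole over the block's hole, and then push the pin down through both until its flange rests on the bar. Let everything go, and do not knock over the oil bottle.

Things in the scene. Friction and masses are not known exactly. Their poses are not given: they have to be found in the camera images.
- big_ring_center (a point): Big plain steel spacer ring lying flat on the bench: 62 outside diameter, 40 bore, 28 high (mm), about 0.36 kg. The point is its centre, 14 mm above its underside; z is its axis. It belongs on the thick post.
- small_ring_center (a point): Small plain steel spacer ring lying flat on the bench: 44 outside diameter, 24 bore, 28 high (mm), about 0.22 kg. The point is its centre, 14 mm above its underside; z is its axis. It belongs on the thin post.
- bar_center (a point): Swing bar: flat steel bar lying on the bench, 140 long (its x), 34 wide (its y), 18 thick (its z), about 0.5 kg. The point is the centre of the bar, 9 mm above its underside. A vertical round through-hole of 18 mm diameter lies 48 mm from the centre towards the bar's -x end, on the bar's middle line; rims chamfered 2 mm.
- pin_center (a point): Steel pin, 77 mm long, upright and loose in the hole of a fixed plywood block (46 x 46, 42 high), flange on the block: lift it 45 mm to free it. From below: shank 12 diameter, 40 long, chamfered foot; flange 28 diameter, 5 thick; dark round grip 20 diameter, 32 tall. The point is half-way up, 38.5 above the foot, 1.5 below the flange; the grip runs from 6.5 to 38.5 above the point. z up.
- thick_post: Fixed stand for the big ring: flat round grey base 68 diameter, 10 high, with an upright dark post of 26 diameter at its centre; top of the post 55 mm above the bench, slightly tapered. Origin: centre of the underside, on the bench; z up.
- thin_post: Fixed stand for the small ring: flat round grey base 68 diameter, 10 high, with an upright dark post of 12 diameter at its centre; top of the post 55 mm above the bench, slightly tapered. Origin: centre of the underside, on the bench; z up.
- block: Pivot block, fixed, grey: 160 long (x), 64 wide (y), top 30 mm up. Upright through-hole 18 mm wide, rim chamfered. Origin: on the hole's axis, at the bench; block spans x -34 to +126. Two cheeks 10 thick, 12 high on the top beside the hole (x -25 to +21), 44 apart inside. The bar lies flat between them, its x along the block's x, same way; its centre then 48 mm along +x from the hole, 39 mm up.
- oil_bottle: Bystander: loose small amber oil bottle with blue cap and spout, standing on the bench, 54 diameter, 135 high. Origin: centre of its underside. It must not be knocked over.
- jaw: Bystander: loose stepped steel chuck jaw, 60 x 30, 46 high, not needed. Origin: centre of its underside.
Not all that is in view belongs to the job. What is shaped like the thin_post but green or purple is not meant.

How it is judged:
On the way, in this order (a step that is already met when the one before it is completed fails the run):
1. the bar lies in the pivot block with its hole over the block's hole (x of block in the frame of bar_center between -0.056 and -0.04 m and y of block in the frame of bar_center between -0.008 and 0.008 m and z of bar_center in the frame of block between 0.035 and 0.043 m and angle between the x axis of bar_center and the x axis of block, either way round below 0.2 rad), for 0.2 s.
2. the pin is through bar and block, its flange on the bar (all of step 1 and horizontal distance between pin_center and block below 0.006 m and z of pin_center in the frame of block between 0.0435 and 0.05 m and angle between pin_center's own z axis and vertical below 0.12 rad), for 0.2 s.
At the end, for the whole second after the job is handed in: Rings flat on the bases of their posts (within 10 mm of the axis, 4 mm in height); bar flat on the block within 8 mm of holes coinciding and 0.2 rad of its length; pin upright through both, within 6 mm of the hole axis, flange within 3.5 mm of the bar; all at rest (all of step 2 and horizontal distance between big_ring_center and thick_post below 0.01 m and z of big_ring_center in the frame of thick_post between 0.02 and 0.028 m and angle between each of big_ring_center, small_ring_center's own z axis and vertical below 0.12 rad and horizontal distance between small_ring_center and thin_post below 0.01 m and z of small_ring_center in the frame of thin_post between 0.02 and 0.028 m and linear speed of each of big_ring, small_ring, bar, pin below 0.02 m/s); the robot touches nothing.
It fails at once if the oil bottle is knocked over (angle between oil_bottle's own z axis and vertical above 0.6 rad).
It also fails if it takes over 120 s, if anything falls off the work surface, if the arm or the gripper's body presses on something with over 40 N, if the wrist force passes 120 N, or if a joint passes its speed limit or range.

### The arm

A 6-joint arm with a two-finger parallel gripper is mounted at the origin on the work surface. World frame = base frame: x ahead of the robot, y to its left, z up, the work surface at z = 0. Lengths are in m, angles in rad, forces in N, time in s.
With the tool pointing down it reaches from about 0.35 to 0.775 m from the base axis. Payload 5.5 kg.
Tool frame: the origin (TCP) lies midway between the tips of the shut fingers; the grasp point (between the pads) lies 19 mm behind it; z points along the fingers, y is the line along which they close (so a half turn about z gives the same grasp; the last joint's range is limited). The gripper opens to 85 mm and grips with 20 to 120 N. Pads are 22 mm wide; open, the fingers measure 114 mm over their backs; the gripper's body (76 mm by 85 mm) begins 54 mm behind the grasp point. The pads swing forward as they close: fully open they stand 13 mm farther back than shut.
Start: joints at [1.187, 0.313, 0.046, 1.304, 0, 1.431], TCP at [0.139, 0.558, 0.231] pointing down, gripper open.
Joint ranges: [-2.76, 2.76], [-0.86, 1.69], [-1.03, 1.26], [-2.2, 2.34], [-1.47, 1.5], [-3.14, 3.14]. Speed limits (rad/s): [2.57, 2.57, 3.14, 3.14, 3.14, 3.14].

### API

Orientations are given as a rotation vector (axis times angle).
In Python, from station import env gives the robot as it stands. The module is installed in compiled form; this text tells all that it offers. Calls block until the motion is done:
- env.movep(position, orientation): joint-space move of the TCP to a pose.
- env.movel(position, rotation=None, vel=0.15, threshold=None): straight line of the TCP; rotation=None keeps the orientation; vel is the mean speed in m/s. With threshold (N) it stops when the force on the tool has changed by that much, and returns True; else False.
- env.movej(angles): joint-space move.
- env.command_gripper(opening, newtons=None): finger opening in m; newtons is the grip in N (None keeps the last); returns when the fingers have stopped.
- env.dwell(seconds).
- env.solve_ik(position, orientation): joint angles nearest the present ones, or None.
- env.capture(name): name is "scene" or "top" or "wrist"; returns a dict with "pixels" (384x512x3 uint8, blue, green, red), "range_z" (384x512 float32, m along the optical axis (not along the pixel's ray), 0 where there is no reading), "fov_y" (degrees; the focal length in pixels is half the picture's height over the tangent of half this angle, whatever the lens; pixels are square), "cx", "cy" (the principal point, pixels), "world_from_camera" (4x4, takes a point from camera to world coordinates). Camera axes: x right, y up, looking along -z (the intrinsics and any distortion apply to the point x, -y, -z); pixel columns grow to the right and rows downward; lengths in m; the calibration is good to about 2 mm. A picture is of the moment at which its call begins.
A pose or a line that the arm cannot do raises env.MotionError and nothing moves.
- env.hand_in(): hands the job in; it is judged then, once.
Readings, each from a call of its own:
- env.current_time(): time.
- env.current_qpos(): joint angles.
- env.current_dq(): joint speeds.
- env.current_joint_torque(): joint torques, N m.
- env.current_position(): TCP position.
- env.current_tcp_rot(): TCP orientation.
- env.current_ft_force(): force on the tool from outside, world axes, zero at the start.
- env.current_ft_torque(): the same for the moment, N m.
- env.current_opening(): finger opening in m.
- env.current_grip_force(): force on a finger pad.
Only numpy, scipy, OpenCV 4.12 (cv2) and the standard library are available. Lean on these libraries where they do the work, as an engineer would, in place of code of your own. Each camera call takes 0.05 s, during which the arm holds its last target. There are 200 camera calls.

## Working session

There is one attempt and no reset: what is moved stays moved. The work goes in short steps, each a Python script; the robot and the scene stay as the last script left them, time stands still between calls to the robot, and variables do not carry over. Pictures are saved under pics/ and viewed, at most 14 in all, crops included, and the job is handed in when it is done.

```bash
mkdir -p pics; cat > h.py <<'E'
import numpy as np, cv2, pickle
from station import env
def cap(n):
    return env.capture(n)
def K(c):
    h=c["pixels"].shape[0]; return h/2/np.tan(np.radians(c["fov_y"])/2)
def ray(c,u,v):
    f=K(c); d=np.array([(u-c["cx"])/f,-(v-c["cy"])/f,-1.0]); T=np.array(c["world_from_camera"])
    return T[:3,3],T[:3,:3]@d
def onplane(c,u,v,z):
    o,d=ray(c,u,v); return o+d*(z-o[2])/d[2]
def cloud(c):
    f=K(c); r=c["range_z"]; v,u=np.mgrid[:r.shape[0],:r.shape[1]]
    P=np.stack([(u-c["cx"])/f*r,-(v-c["cy"])/f*r,-r],-1); T=np.array(c["world_from_camera"])
    W=P@T[:3,:3].T+T[:3,3]; W[r==0]=np.nan; return W
E
python3 - <<'E'
from h import *
for n in ("scene","top","wrist"):
    c=cap(n); pickle.dump(c,open(f"{n}.pkl","wb"))
    cv2.imwrite(f"pics/{n}0.png",c["pixels"]); print(n,{k:v for k,v in c.items() if k not in("pixels","range_z")},(c["range_z"]>0).mean())
a=[cv2.imread(f"pics/{n}0.png") for n in("top","scene")]
cv2.imwrite("pics/t.png",cv2.resize(a[0],(800,600)))
E
```

```text
scene {'fov_y': 55.30939448694489, 'cx': 245.67440461206186, 'cy': 191.29006127456995, 'world_from_camera': array([[-6.15342801e-01, -5.93979405e-01,  5.18210096e-01,
         9.61663373e-01],
       [ 7.88259624e-01, -4.63722011e-01,  4.04485675e-01,
         3.31772981e-01],
       [ 4.92679123e-05,  6.57381444e-01,  7.53557984e-01,
         6.94967212e-01],
       [ 0.00000000e+00,  0.00000000e+00,  0.00000000e+00,
         1.00000000e+00]])} 0.9958292643229166
top {'fov_y': 48.08892905774366, 'cx': 256.86741381095095, 'cy': 193.09679066172606, 'world_from_camera': array([[-0.15738729,  0.96466291, -0.21131662,  0.35223299],
       [-0.98751712, -0.15509504,  0.02748581,  0.01066437],
       [-0.00625962,  0.21300469,  0.97703112,  0.99916748],
       [ 0.        ,  0.        ,  0.        ,  1.        ]])} 0.9959564208984375
wrist {'fov_y': 69.51058158516172, 'cx': 262.6082112993044, 'cy': 187.189552154329, 'world_from_camera': array([[ 2.41971367e-01, -9.17102514e-01, -3.16816723e-01,
         5.60671962e-02],
       [ 9.70283324e-01,  2.28588188e-01,  7.93581243e-02,
         5.78196805e-01],
       [-3.58974729e-04, -3.26604377e-01,  9.45161072e-01,
         3.72845939e-01],
       [ 0.00000000e+00,  0.00000000e+00,  0.00000000e+00,
         1.00000000e+00]])} 0.9960581461588541
```

View pics/t.png

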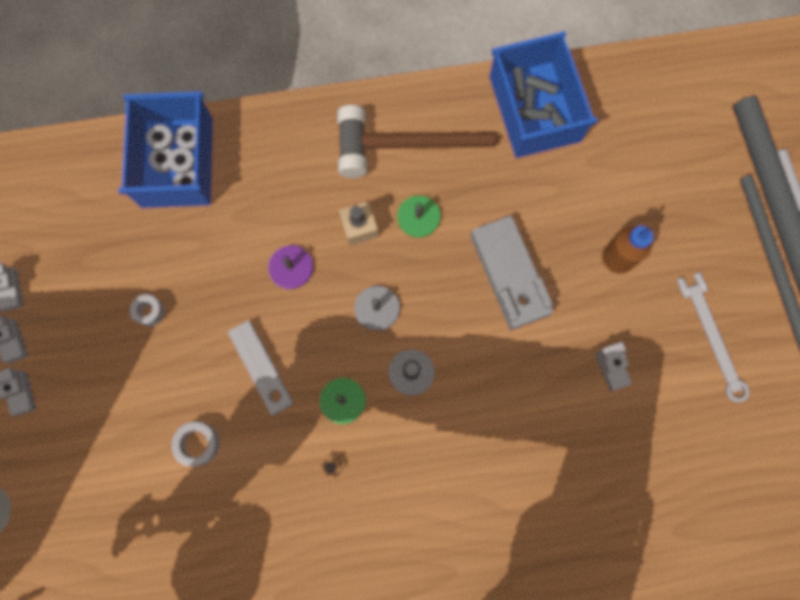

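View pics/scene0.png

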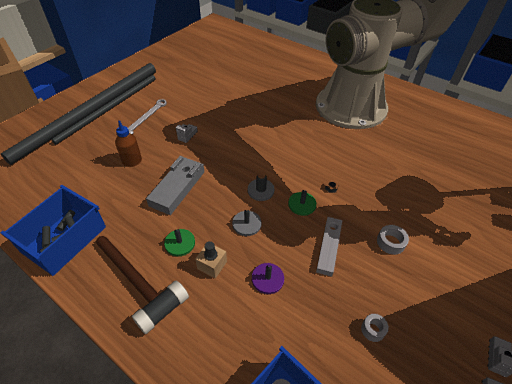

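The top view (800 px scale) shows these candidates:
- **Big ring:** (194,444). 
- **Small ring:** (147,309). The washers in the bin at (170,160) are not meant.
- **Bar:** (260,366), with its hole at (275,395).
- **Pin in plywood block:** (358,218).
- **Thick post:** (412,372).
- **Thin post:** the grey one at (377,306). The green ones at (418,214) and (342,400) and the purple one at (291,266) are decoys.
- **Pivot block:** (512,272), with its hole at (523,300).
- **Bottle:** (630,245).
- **Jaw:** (615,365).

```bash
cat > m.py <<'E'
from h import *
def sel(W,c,r,z0,z1):
    return W[(np.hypot(W[...,0]-c[0],W[...,1]-c[1])<r)&(W[...,2]>z0)&(W[...,2]<z1)]
def circ(P):
    (x,y),r=cv2.minEnclosingCircle((P[:,:2]*1000).astype(np.float32)); return np.round([x,y,2*r],1),len(P),round(np.median(P[:,2])*1000,1)
def rect(P):
    (c,s,a)=cv2.minAreaRect((P[:,:2]*1000).astype(np.float32)); return np.round(c,1),np.round(s,1),round(a,1),round(np.median(P[:,2])*1000,1)
E
python3 - <<'E'
from m import *
C={n:pickle.load(open(n+".pkl","rb")) for n in("top","scene")}
W={n:cloud(C[n]) for n in C}
px=dict(big=(194,430,.028),small=(147,302,.028),bar=(260,366,.018),barhole=(275,395,.018),pin=(358,214,.08),thick=(412,372,.01),thin=(377,306,.01),block=(505,265,.03),bhole=(523,300,.03),bottle=(630,240,.06),jaw=(615,360,.04),green1=(418,214,.01),green2=(342,400,.01),purple=(291,266,.01))
G={k:onplane(C["top"],u*.64,v*.64,z) for k,(u,v,z) in px.items()}
for k,g in G.items(): print(k,np.round(g,3),round(np.hypot(*g[:2]),3))
for n in W:
    w=W[n]; print(n,"table",np.nanmedian(w[...,2])*1000)
    for k,r,a,b in(("big",.05,.023,.033),("small",.04,.023,.033),("thick",.05,.006,.014),("thin",.05,.006,.014),("thick",.045,.05,.06),("thin",.04,.05,.06),("pin",.03,.07,.09),("pin",.045,.038,.045),("bottle",.05,.05,.09)):
        P=sel(w,G[k],r,a,b)
        if len(P)>3: print(k,a,circ(P),np.round(np.median(P[:,:2],0)*1000,1))
    print("bar",rect(sel(w,G["bar"],.1,.014,.023)),"block",rect(sel(w,G["block"],.12,.026,.034)),"jaw",rect(sel(w,G["jaw"],.05,.01,.05)),"ply",rect(sel(w,G["pin"],.05,.038,.045)))
E
```

```text
big [0.425 0.304 0.028] 0.522
small [0.622 0.356 0.028] 0.716
bar [0.502 0.203 0.018] 0.541
barhole [0.457 0.186 0.018] 0.493
pin [0.689 0.026 0.08 ] 0.689
thick [ 0.459 -0.016  0.01 ] 0.459
thin [0.565 0.02  0.01 ] 0.566
block [ 0.593 -0.178  0.03 ] 0.619
bhole [ 0.536 -0.194  0.03 ] 0.57
bottle [ 0.593 -0.359  0.06 ] 0.693
jaw [ 0.427 -0.305  0.04 ] 0.524
green1 [ 0.699 -0.065  0.01 ] 0.702
green2 [0.435 0.092 0.01 ] 0.444
purple [0.648 0.14  0.01 ] 0.663
top table -0.4620907547149278
big 0.023 (array([406. , 308.2,  62.4]), 374, np.float64(27.5)) [406.1 307.9]
small 0.023 (array([611.6, 362.5,  45. ]), 206, np.float64(27.8)) [612.  361.1]
thick 0.006 (array([459.7, -13.1,  67.4]), 575, np.float64(9.5)) [459.6 -13.5]
thin 0.006 (array([563.2,  22.8,  67.6]), 580, np.float64(9.6)) [562.   22.5]
thick 0.05 (array([459.7, -13.1,  24.8]), 38, np.float64(51.8)) [457.3 -12.5]
thin 0.05 (array([563.1,  22.6,   9.7]), 12, np.float64(52.4)) [562.5  23.2]
pin 0.07 (array([693.6,  30.2,  19.6]), 65, np.float64(78.6)) [692.5  29.9]
pin 0.038 (array([693.4,  30.2,  61.9]), 233, np.float64(41.7)
[... 742 characters left out ...]
 25.9]
thick 0.05 (array([462.3, -13.1,  24. ]), 24, np.float64(52.0)) [467.   -9.7]
thin 0.05 (array([564.2,  22.5,  10.7]), 12, np.float64(51.3)) [564.5  24.3]
pin 0.07 (array([693.3,  30.3,  20.8]), 80, np.float64(77.4)) [695.   31.3]
pin 0.038 (array([694.4,  30.8,  63.6]), 295, np.float64(40.8)) [701.5  38.4]
bottle 0.05 (array([ 586.3, -355. ,   53.1]), 320, np.float64(72.1)) [ 595.2 -342.1]
bar (array([500.2, 204.9]), array([142.5,  34. ]), 20.8, np.float64(17.4)) block (array([ 583.3, -184.9]), array([161.1,  65.7]), 12.2, np.float64(28.9)) jaw (array([ 419.1, -306.3]), array([61.4, 31.3]), 8.7, np.float64(29.0)) ply (array([693.8,  29.9]), array([46.9, 47.8]), 8.6, np.float64(40.8))
```

```bash
cat >> m.py <<'E'
from scipy.spatial.transform import Rotation as Ro
BAR=(.5007,.2052,np.radians(20.9)); BLK=(.5382,-.1947,np.radians(12.0))
PIN=(.6936,.0302); THICK=(.4597,-.0132); THIN=(.5634,.0226); BIG=(.4055,.3083); SMALL=(.6116,.3622)
def down(psi):   # psi: world yaw of tool y line; half turn chosen for last joint nearest zero-ish
    best=None
    for a in(psi,psi+np.pi):
        y=np.array([np.cos(a),np.sin(a),0]);z=np.array([0,0,-1.]);x=np.cross(y,z)
        r=Ro.from_matrix(np.c_[x,y,z]).as_rotvec(); yield r
def pick_rot(p,psi):
    c=[(np.abs(q[5]-env.current_qpos()[5]),r) for r in down(psi) if (q:=env.solve_ik(p,r)) is not None]
    return min(c,key=lambda t:t[0])[1]
def st(): print(round(env.current_time(),1),np.round(env.current_position(),4),np.round(env.current_opening(),4),np.round(env.current_ft_force(),1),np.round(env.current_grip_force(),1))
E
python3 - <<'E'
from m import *
p=[BAR[0],BAR[1],.2]; r=pick_rot(p,BAR[2]+np.pi/2); env.movep(p,r); st(); print(env.current_qpos())
c=cap("wrist"); cv2.imwrite("pics/w1.png",c["pixels"]); W=cloud(c)
print("bar",rect(sel(W,BAR,.1,.014,.023)))
t=cv2.imread("pics/top0.png")[110:290,130:370]; cv2.imwrite("pics/crop.png",np.vstack([cv2.resize(t,(512,384)),c["pixels"]])[:,:,:][:768:1] if 0 else np.hstack([cv2.resize(t,(400,300)),cv2.resize(c["pixels"],(400,300))]))
E
```

```text
2.0 [0.5005 0.2058 0.2001] 0.0859 [ 0.2  0.1 -0.3] 0.0
[ 2.41617489e-01  2.58719200e-01 -1.04878238e-01  1.20712197e+00
  2.38965836e-04 -1.23841887e-01]
bar (array([501.2, 204.9]), array([139.5,  34.1]), 20.7, np.float64(17.9))
```

View pics/crop.png

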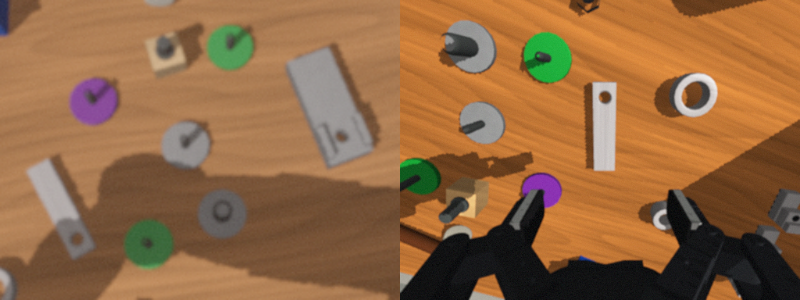

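The crop confirms the choices. The bar is at (604,125) right, with its hole at the end nearest the robot (604,97). The grey thin post is at (186,143) left and the thick post at (222,212). The block's hole and cheeks are at (340,135). The wrist measurement of the bar agrees within 1 mm, so I'm picking it up.

```bash
python3 - <<'E'
from m import *
env.movel([BAR[0],BAR[1],.05],vel=.2); print(env.movel([BAR[0],BAR[1],.003],vel=.08,threshold=15)); st()
env.command_gripper(.02,70); st()
env.movel([BAR[0],BAR[1],.12],vel=.2); st()
u=np.array([np.cos(BLK[2]),np.sin(BLK[2])]); b=np.array(BLK[:2])+.048*u
p=[*b,.15]; r=pick_rot(p,BLK[2]+np.pi/2); env.movep(p,r); st()
c=cap("wrist"); pickle.dump(c,open("w2.pkl","wb")); cv2.imwrite("pics/w2.png",c["pixels"])
W=cloud(c); P=sel(W,b,.13,.026,.034); print(rect(P),len(P))
E
```

```text
False
3.7 [0.501  0.2053 0.0033] 0.0857 [-0.7 -0.4  0.4] 0.0
4.2 [0.5012 0.2053 0.0037] 0.0322 [-0.8 -0.8  5.3] 71.3
4.9 [0.4996 0.205  0.1187] 0.0325 [-1.3 -0.6 -3.9] 70.2
6.4 [ 0.585  -0.1833  0.1496] 0.0321 [ 0.7 -0.4 -3.7] 70.1
(array([ 560.8, -190.6]), array([115.7,  63.8]), 11.8, np.float64(29.8)) 2206
```

View pics/w2.png

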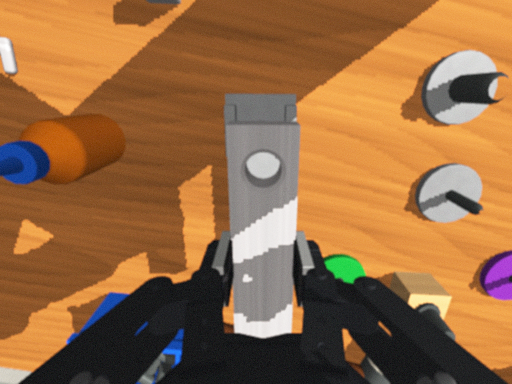

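The bar is held in the gripper, with its hole at (263,168) and the block directly below it. I'll check how it sits in the grip, then lower it.

```bash
python3 - <<'E'
from m import *
c=pickle.load(open("w2.pkl","rb")); W=cloud(c); u=np.array([np.cos(BLK[2]),np.sin(BLK[2])]); b=np.array(BLK[:2])+.048*u
P=sel(W,b,.12,.150,.185); print(rect(P),len(P))
# bar's -x end and mid line, along block axes about the hole
v=np.array([-u[1],u[0]]); Q=(P[:,:2]-BLK[:2]); a=Q@u; l=Q@v; s=a<.025
print("end",np.percentile(a,1),"should be -.022; lateral",np.percentile(l[s],[1,99]), "z",np.median(P[s,2]))
env.movel([*b,.07],vel=.2); print(env.movel([*b,.030],vel=.05,threshold=12)); st()
E
```

```text
(array([ 576. , -184.5]), array([127.5,  58.6]), 0.4, np.float64(163.7)) 14925
end -0.02253810483743215 should be -.022; lateral [-0.01503435  0.01832657] z 0.16357374095552524
True
7.7 [ 0.5845 -0.1845  0.0338] 0.0322 [-0.6  1.   3.7] 71.2
```

```bash
python3 - <<'E'
from m import *
p=env.current_position()
env.command_gripper(.06); env.movel([p[0],p[1],.2],vel=.25); st()
c=cap("wrist"); W=cloud(c); u=np.array([np.cos(BLK[2]),np.sin(BLK[2])]);v=np.array([-u[1],u[0]])
P=sel(W,p,.12,.044,.051); print("bar",rect(P),len(P))
Q=P[:,:2]-BLK[:2]; print("a",np.percentile(Q@u,[.5,99.5]),"l",np.percentile(Q@v,[.5,99.5]))
cv2.imwrite("pics/w3.png",c["pixels"])
E
```

```text
8.9 [ 0.5839 -0.1842  0.1987] 0.0601 [-0.4  0.3 -0.4] 0.0
bar (array([ 583.9, -184.2]), array([139.8,  34.1]), 11.9, np.float64(47.9)) 3583
a [-0.02289285  0.11618002] l [-0.01606922  0.01766897]
```

View pics/w3.png

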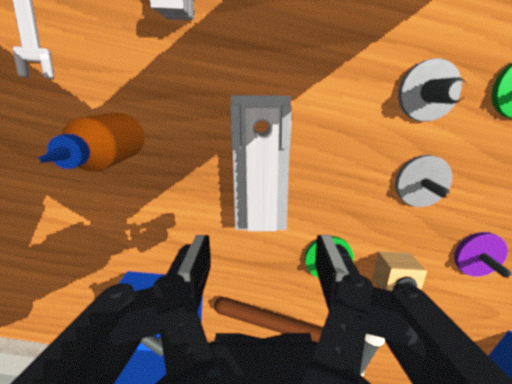

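The bar lies between the cheeks, and bench wood shows through both holes at (262,127), so they coincide within about 1 mm. Next is the pin.

```bash
python3 - <<'E'
from m import *
p=[*PIN,.15]; r=pick_rot(p,np.radians(98)); env.movep(p,r)
env.movel([*PIN,.08],vel=.2); print(env.movel([*PIN,.051],vel=.06,threshold=12)); st()
env.command_gripper(.005,60); st()
env.movel([*PIN,.15],vel=.15); st()
h=[.5375,-.1945]; p=[*h,.15]; r=pick_rot(p,BLK[2]+np.pi/2); env.movep(p,r); st()
c=cap("scene"); d=cap("wrist"); t=cv2.resize(c["pixels"][100:250,120:320],(400,300)); cv2.imwrite("pics/p4.png",np.hstack([t,cv2.resize(d["pixels"],(400,300))]))
W=cloud(c); P=sel(W,h,.03,.075,.17); print(circ(sel(W,h,.02,.170,.185)), circ(sel(W,h,.03,.1,.13)))
E
```

```text
False
11.1 [0.6934 0.0303 0.0507] 0.0596 [-0.5 -0.1  0.2] 0.0
11.5 [0.6941 0.0302 0.0517] 0.018 [0.1 0.9 2.2] 58.6
12.3 [0.6929 0.0302 0.1488] 0.0181 [-0.9  0.1 -1.9] 58.8
13.4 [ 0.5381 -0.194   0.1499] 0.0183 [ 0.4 -0.3 -0.9] 58.8
(array([ 541.9, -192.2,   35.2]), 92, np.float64(176.9)) (array([ 538.8, -191.7,   12.5]), 45, np.float64(116.2))
```

View pics/p4.png

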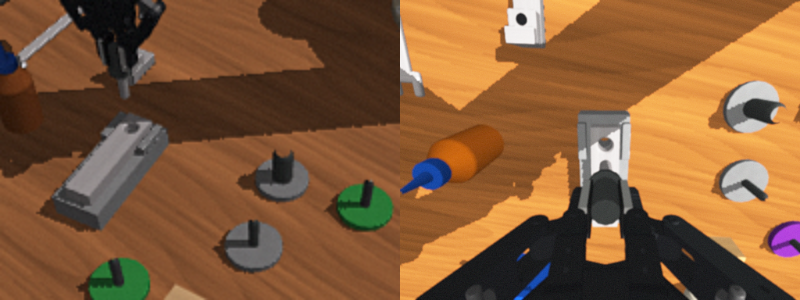

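The pin hangs upright in the fingers: its shank is at (124,80) left, directly above the bar's hole at (132,128). Lowering under force watch.

```bash
python3 - <<'E'
from m import *
h=[.5375,-.1945]
env.movel([*h,.105],vel=.15); hit=env.movel([*h,.050],vel=.04,threshold=10); print(hit); st()
if env.current_position()[2]<.062:
    p=env.current_position(); env.command_gripper(.045); env.movel([p[0],p[1],.2],vel=.25); st()
c=cap("scene"); W=cloud(c); print(circ(sel(W,h,.02,.078,.095)))
t=cv2.resize(c["pixels"][100:250,120:320],(400,300)); cv2.imwrite("pics/p5.png",np.hstack([t,cv2.resize(cap("wrist")["pixels"],(400,300))]))
E
```

```text
True
15.0 [ 0.5372 -0.1944  0.0576] 0.0179 [-0.4  0.9  4.1] 59.6
16.1 [ 0.5367 -0.1941  0.1989] 0.0453 [ 0.1 -0.5 -0.7] 0.0
(array([ 538. , -192.3,   18.9]), 46, np.float64(83.3))
```

View pics/p5.png

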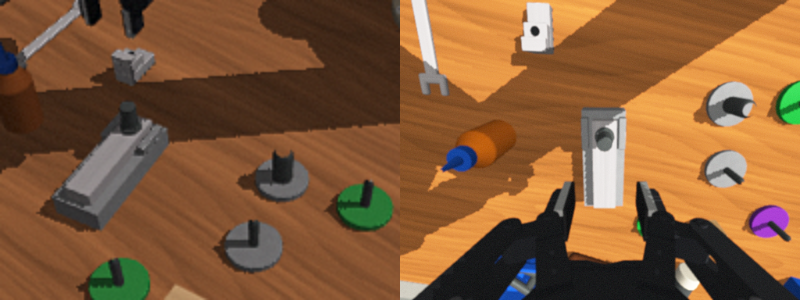

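The pin stands upright in the hole, with its top at about 84 mm against 85 expected, so the flange is on the bar. Next are the rings.

```bash
cat > ring.py <<'E'
from m import *
def ring(src,dst,z,psi,op,rel):
    p=[*src,.15]; env.movep(p,pick_rot(p,psi)); env.command_gripper(op)
    env.movel([*src,.05],vel=.2); print(env.movel([*src,z],vel=.06,threshold=12)); st()
    env.command_gripper(.01,70); st(); z0=env.current_position()[2]
    env.movel([*src,.15],vel=.2); st()
    p=[*dst,.15]; env.movep(p,pick_rot(p,psi)); W=cloud(cap("scene")); st()
    env.movel([*dst,.075],vel=.15); print(env.movel([*dst,z0+.004],vel=.04,threshold=10),"want z",z0+.01); st()
    if env.current_position()[2]<z0+.017:
        q=env.current_position(); env.command_gripper(rel); env.movel([q[0],q[1],.15],vel=.2); st()
E
python3 - <<'E'
from ring import *
ring(BIG,THICK,.001,np.radians(90),.085,.08)
c=cap("top"); W=cloud(c); print(circ(sel(W,THICK,.045,.033,.043)))
E
```

```text
False
20.2 [0.4058 0.3084 0.0012] 0.0849 [ 0.  -0.   0.1] 0.0
20.6 [0.406  0.3083 0.0022] 0.06 [-2.  -2.3  7.4] 74.3
21.4 [0.4046 0.3078 0.1486] 0.0603 [-0.5  0.1 -4.3] 76.4
22.7 [ 0.4596 -0.0122  0.1498] 0.0604 [-0.   1.3 -4.7] 76.4
True want z 0.012214664980147292
24.8 [ 0.4596 -0.0132  0.0122] 0.0603 [-0.8  0.   5.3] 77.3
26.0 [ 0.4589 -0.0131  0.1491] 0.08 [-0.5  0.6 -0.7] 0.0
(array([0., 0., 0.]), 0, np.float64(nan))
  return _methods._mean(a, axis=axis, dtype=dtype,
  ret = ret.dtype.type(ret / rcount)
```

The gripper was hiding the post from the top camera, so I'll check it again after the small ring.

```bash
python3 - <<'E'
from ring import *
ring(SMALL,THIN,.002,np.radians(110),.07,.062)
env.movep([.45,.30,.25],env.current_tcp_rot()); env.dwell(.3)
for n in("top","scene"):
    c=cap(n); W=cloud(c); print(n)
    for t,k in(("thick",THICK),("thin",THIN)):
        print(t,circ(sel(W,k,.045,.033,.043)))
    print("pin",circ(sel(W,[.5375,-.1945],.02,.075,.095)),"bar",rect(sel(W,[.5845,-.1845],.1,.044,.051)))
cv2.imwrite("pics/f.png",np.hstack([cv2.resize(cap("scene")["pixels"][100:300,120:387],(400,300)),cv2.resize(cap("top")["pixels"][110:290,180:420],(400,300))])); st()
E
```

```text
False
29.4 [0.6119 0.3623 0.0023] 0.0697 [-0.   0.4  0.2] 0.0
29.7 [0.6123 0.3625 0.0032] 0.0421 [-1.2 -0.9  4.5] 71.5
30.6 [0.6107 0.3618 0.1481] 0.0423 [-0.5 -0.6 -2.8] 71.1
32.0 [0.564  0.0237 0.15  ] 0.0424 [-0.7  0.5 -1.9] 71.1
True want z 0.013218573952290235
34.0 [0.5632 0.0226 0.0132] 0.0418 [-0.7 -0.   4.7] 71.7
35.2 [0.5625 0.0227 0.1489] 0.062 [-0.4  0.1 -0.3] 0.0
top
thick (array([459.6, -12. ,  61.3]), 352, np.float64(37.3))
thin (array([562.9,  23.6,  44. ]), 201, np.float64(37.4))
pin (array([ 537.5, -193.3,   20.3]), 70, np.float64(84.0)) bar (array([ 583.9, -185. ]), array([141.7,  60.8]), 10.8, np.float64(47.4))
scene
thick (array([458.9, -13.2,  64.4]), 275, np.float64(37.0))
thin (array([562.6,  24.3,  45.7]), 184, np.float64(36.8))
pin (array([ 538.6, -191.5,   20.3]), 52, np.float64(82.9)) bar (array([ 583.9, -183.3]), array([142.1,  36.2]), 11.8, np.float64(46.8))
36.9 [0.4502 0.2997 0.2499] 0.062 [ 0.1 -0.4 -0.1] 0.0
```

View pics/f.png

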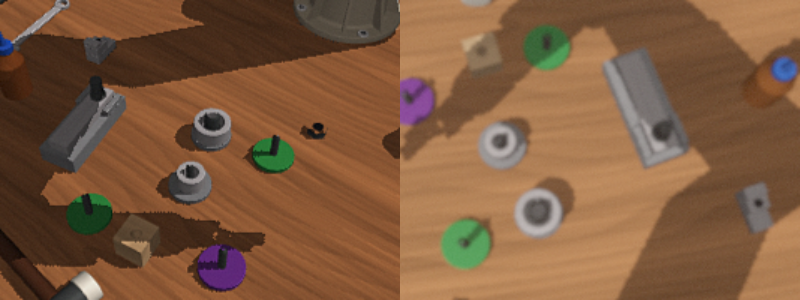

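Both rings sit flat on the grey posts at (211,128) and (189,180) left. The pin and bar are seated at (97,90), and the bottle is upright. Handing in.

```bash
python3 -c "
from station import env
print(env.hand_in())"
```

```text
the job is handed in; nothing more can be done
None
```

The clamp set is reassembled and handed in after about 37 s of the 120 s allowed: both rings are flat on their posts, the bar and pin are seated in the block, and the bottle is still standing; the station did not report a verdict.

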